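# Find the stamped gift crate and send it to dispatch

## Robot

A 6-joint arm with a two-finger parallel gripper is mounted at the origin on the work surface. World frame = base frame: x ahead of the robot, y to its left, z up, the work surface at z = 0. Lengths are in m, angles in degrees, forces in N, time in s.
With the tool pointing down it reaches from about 0.325 to 0.775 m from the base axis. Payload 9.3 kg.
Tool frame: the origin (TCP) lies on the mounting face of the last link; the fingertips stand 173 mm ahead of it and the grasp point (between the pads) lies 155 mm ahead of it (finger_overhang is the y of the fingertips in the tool frame, in m); y points along the fingers, x is the direction in which the jaws open and shut, and the axes are right-handed (so a half turn about y gives the same grasp; the last joint's range is limited). The gripper opens to 85 mm and grips with 20 to 120 N. Pads are 22 mm wide; open, the fingers measure 114 mm over their backs; the gripper's body (76 mm by 85 mm) begins 54 mm behind the grasp point. The pads swing forward as they close: fully open they stand 13 mm farther back than shut.
Start: joints at [65.856, 14.817, 1.232, 76.415, 0, 81.257], TCP at [0.146, 0.53, 0.405] pointing down, gripper open.
Joint ranges: [-174.27, 174.27], [-52.1, 104.24], [-59.71, 78.15], [-110.17, 111.67], [-87.03, 83.33], [-180, 180]. Speed limits (degrees/s): [127.2, 127.2, 159.86, 180, 180, 180].

## Interface

Orientations are given as [roll, pitch, yaw] about the fixed x, y, z axes, in that order (R = Rz(yaw) Ry(pitch) Rx(roll)).
In Python, from cell import state, read_camera, job_done, outline_of, tip_of, finger_overhang gives the robot as it stands. The module is installed in compiled form; this text tells all that it offers.
- The arm moves only by the shell command python3 -m jog 'ROWS' [FORCE]. ROWS is JSON, a list of rows, each a list of 7 numbers: the closure, from -1 (fully open) to 1 (shut), so that 0 is half open, then the shift along the tool's x, y, z in mm, then the turn, a rotation vector about the tool's x, y, z in degrees. A call has 1 to 10 rows; each row shifts and turns the pose as measured when the row begins, along the tool's axes as they then stand; what a row does not reach is not made up. A row lasts 1/8 s, in which the tool goes at most 62.5 mm and 10.7 degrees, less where a joint would pass 70% of its speed; a pose out of reach is approached as far as the arm can. A call is refused whole if a number of a shift passes 62.5 or a number of a turn 10.7, either way. A call with a gripper value outside its range is refused whole. The fingers move at their own pace and stop on an object; FORCE is the grip in N (left out, the last holds). Time passes only in rows, so rows that do not move let the fingers close. It gives the time, the measured TCP pose, the force and the opening at its end, in the units of the state.
- state(): the state, without advancing time (a new reading comes with each control period).
- read_camera(name): name is "scene" or "side" or "wrist"; returns a dict with "pixels" (384x512x3 uint8, red, green, blue), "mtx" (3x3 intrinsics, pixels), "R" (3x3) and "t" (3): a world point X has camera coordinates R X + t. Camera axes: x right, y down, z forward; pixel columns grow to the right and rows downward; lengths in m; the calibration is good to about 2 mm. The wrist camera is an equidistant fisheye: a pixel r from the principal point sees the ray r / f radians off the axis. A picture is of the moment at which its call begins. There is no depth.
- job_done(): hands the job in, once; it reports no verdict.
Trained networks look in a picture, given as the dict that the camera call returned (one of the last four; its "shot" number tells which), for a name from the list of things; names that differ only in an ending like _2 or _b are one class to them, and where a whole thing is asked for, a point or a joint stands for the part that bears it (a point fixed in the world has none). Each returns a list of dicts, best first, with "p" (0 to 1); they miss things now and then, are a little off and sometimes report something else, mostly with a low value. They report only what shows in the picture. A call takes as long as a camera call. They do not tell look-alikes from the thing itself.
- outline_of(picture, target): "pixels" (384x512 bool, what is visible of it).
- tip_of(picture, target): "point" ([x, y, z] in m, in world coordinates, good to about 4 mm: a listed point, or the origin of a listed thing).
The state is a dict: "time": time; "qpos": joint angles; "qd": joint speeds; "joint_efforts": joint torques, N m; "tcp_pos": TCP position; "orientation": TCP orientation; "contact_force": force on the tool from outside, world axes, zero at the start; "wrist_torque": the same for the moment, N m; "gripper_width": finger opening in m.
Only numpy, scipy, OpenCV 4.12 (cv2) and the standard library are available. Lean on these libraries where they do the work, as an engineer would, in place of code of your own. Each camera call takes 0.05 s, during which the arm holds its last target. There are 200 camera calls.

## Task

One of the two pine crates on the stall counter has a magenta flower stamped underneath. Only push with the fingertips, never lifting or carrying a crate: tip each one over onto its side to look underneath, and tip it back down flat where it stood: first the crate on the robot's left, then the one on its right. Then push the stamped crate along the counter until it stands wholly on the teal dispatch strip, leaving the other crate where it was and all the other goods undisturbed.

Things in the scene. Friction and masses are not known exactly. Their poses are not given: they have to be found in the camera images.
- crate_stamped: open slatted pine crate, empty, 90 (x) x 140 (y) x 95 mm high, walls and floor 6 mm, 0.28 to 0.46 kg; origin at the centre of its underside, z up, starts flat, its -x long side facing the robot. It has the stamp: a magenta six-petalled flower 73 mm across on its underside. From outside both crates look alike; it may start on either side
- crate_plain: open slatted pine crate, empty, 90 (x) x 140 (y) x 95 mm high, walls and floor 6 mm, 0.28 to 0.46 kg; origin at the centre of its underside, z up, starts flat, its -x long side facing the robot. Its underside is bare. Tipped towards the robot onto its -x side, either crate shows its underside to the front camera and stays there; it balances at about 50 degrees of tilt
- mat_stamped: thin black rubber mat fixed to the counter, 205 (x) x 190 (y) x 2 mm, very grippy; origin at the centre of its underside; the stamped crate starts 47.5 mm along +x from it. Pushed near its top the crate tips over its far lower edge instead of sliding
- mat_plain: thin black rubber mat fixed to the counter, 205 (x) x 190 (y) x 2 mm, very grippy; origin at the centre of its underside; the plain crate starts 47.5 mm along +x from it. Pushed near its top the crate tips over its far lower edge instead of sliding
- strip: the dispatch strip, a teal band with white edge lines painted flat on the counter beyond the crates, 160 (x, across) x 800 (y, along) mm over the white lines; origin at its centre at counter height
- corner0 (a point): bottom corner of the stamped crate at its -x -y side
- corner1 (a point): bottom corner of the stamped crate at its -x +y side
- corner2 (a point): bottom corner of the stamped crate at its +x -y side
- corner3 (a point): bottom corner of the stamped crate at its +x +y side
- mate_black: black mate cup with a drinking straw standing in it, 68 mm across, 85 mm high (straw to 135 mm), loose bystander; origin at the centre of its underside; stands between the crates
- mate_cream: cream mate cup with a drinking straw standing in it, 68 mm across, 85 mm high (straw to 135 mm), loose bystander; origin at the centre of its underside
- jar_pink: pink wooden jar with a knobbed lid, 72 mm across, 115 mm high, loose bystander; origin at the centre of its underside
- jar_lilac: lilac wooden jar with a knobbed lid, 72 mm across, 115 mm high, loose bystander, standing on the middle of the strip; origin at the centre of its underside
- parcel: cardboard parcel with a teal band, 90 x 70 x 60 mm, loose bystander at the left end of the strip; origin at the centre of its underside
- coasters: pair of round coasters, 90 mm across, 16 mm high, loose bystander at the right end of the strip; origin at the centre of its underside
There are look-alikes about, which are no part of the job. What is shaped like the crate_plain but green is not meant.

How it is judged:
By the outcome, as a careful person would: the job done as asked, in the order asked, and still so for the second after the job is handed in, with the robot touching nothing.
It also fails if it takes over 72 s, if anything falls off the work surface, if the arm or the gripper's body presses on something with over 40 N, if the wrist force passes 120 N, or if a joint passes its speed limit or range.

## Working session

There is one attempt and no reset: what is moved stays moved. The work goes in short steps, Python scripts to look and compute and a shell command to move; the robot and the scene stay as the last step left them, time stands still between calls to the robot, and variables do not carry over. Pictures are saved under pics/ and viewed, about 8 in all and at most 12, crops included, and the job is handed in when it is done.

```bash
mkdir -p pics; cat > h.py <<'E'
import numpy as np, cv2
from scipy.spatial.transform import Rotation as Ro
from cell import *
def rays(p,px):
    K,R,t=map(np.array,(p["mtx"],p["R"],p["t"]))
    d=np.c_[(np.array(px,float)-K[:2,2])/[K[0,0],K[1,1]],np.ones(len(px))]@R
    return -R.T@t,d
def onz(p,px,z):
    c,d=rays(p,px); return c+d*((z-c[2])/d[:,2:])
def proj(p,X):
    c=(np.array(X)@np.array(p["R"]).T+p["t"])@np.array(p["mtx"]).T
    return c[:,:2]/c[:,2:]
def save(p,n,s=1): cv2.imwrite("pics/"+n,cv2.resize(p["pixels"][:,:,::-1],None,fx=s,fy=s))
def tool():
    s=state(); R=Ro.from_euler("xyz",s["orientation"],degrees=True).as_matrix()
    return s,R,np.array(s["tcp_pos"])
E
python3 - <<'E'
from h import *
a=read_camera("scene");b=read_camera("side")
im=np.hstack([a["pixels"],b["pixels"]])
save(a,"a.png",1.5);save(b,"b.png",1.5)
for p,n in((a,"scene"),(b,"side")):
    print(n,"cam at",-np.array(p["R"]).T@p["t"])
    for k in "crate_stamped crate_plain mat_stamped strip mate_black mate_cream jar_pink jar_lilac parcel coasters corner0 corner1 corner2 corner3".split():
        print(k,[(np.round(d["point"],3).tolist(),round(d["p"],2)) for d in tip_of(p,k)])
s,R,t=tool();print(s);print(R.round(3),finger_overhang)
E
```

```text
scene cam at [ 0.9795276  -0.65975146  0.76379562]
crate_stamped [([0.572, 0.233, 0.006], 0.95)]
crate_plain [([0.255, -0.274, -0.002], 0.68), ([0.557, -0.18, 0.002], 0.67)]
mat_stamped [([0.528, 0.22, -0.001], 0.96)]
strip [([0.752, -0.011, -0.0], 0.68)]
mate_black [([0.558, 0.01, 0.0], 0.76)]
mate_cream [([0.528, -0.432, 0.003], 0.9)]
jar_pink [([0.517, 0.422, 0.003], 0.9), ([0.753, -0.012, -0.001], 0.63)]
jar_lilac [([0.746, -0.014, 0.0], 0.72)]
parcel [([0.69, 0.396, -0.002], 0.8)]
coasters [([0.664, -0.38, 0.002], 0.83)]
corner0 [([0.603, 0.316, 0.004], 0.86), ([0.548, 0.161, -0.002], 0.73), ([0.518, 0.297, 0.006], 0.62), ([0.516, 0.424, 0.002], 0.58), ([0.559, 0.005, 0.0], 0.37)]
corner1 [([0.603, 0.316, 0.004], 0.86), ([0.548, 0.161, -0.002], 0.73), ([0.518, 0.297, 0.006], 0.62), ([0.516, 0.424, 0.002], 0.58), ([0.559, 0.005, 0.0], 0.37)]
corner2 [([0.603, 0.316, 0.004], 0.86), ([0.548, 0.161, -0.002], 0.73), ([0.518, 0.297, 0.006], 0.62), ([0.516, 0.424, 0.002], 0.58), ([0.559, 0.005, 0.0], 0.37)]
corner3 [([0.603, 0.316, 0.004], 0.86), ([0.548, 0.161, -0.002], 0.73), ([0.518
[... 1376 characters left out ...]
48151964e+01,  1.23228810e+00,  7.64159439e+01,
       -1.20418016e-03,  8.12572322e+01]), 'qd': array([ 0.09109697,  0.10491545,  0.00927583,  0.03202016,  0.06715336,
       -0.03358222]), 'joint_efforts': array([-2.81430410e-03, -5.55393898e+01,  3.44720364e+01,  1.96600289e-03,
       -4.27077885e-04,  1.04254696e-05]), 'tcp_pos': array([0.14605353, 0.53024279, 0.40469583]), 'orientation': array([-9.00013646e+01, -9.51397658e-04,  7.45999965e+01]), 'contact_force': array([0.67935003, 0.6707845 , 0.04484416]), 'wrist_torque': array([-0.0075627 , -0.00064463, -0.02869856]), 'gripper_width': 0.08580459272378999}
[[ 0.266  0.    -0.964]
 [ 0.964  0.     0.266]
 [ 0.    -1.    -0.   ]] 0.1734
```

View pics/a.png

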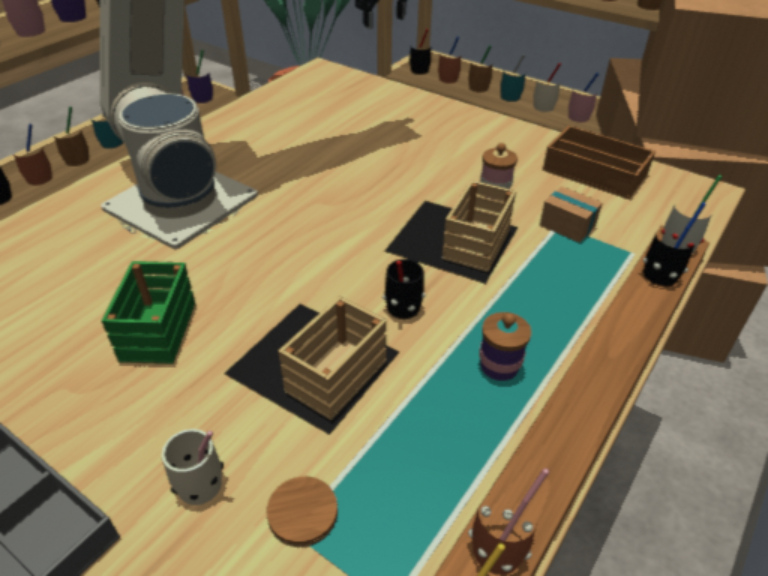

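View pics/b.png

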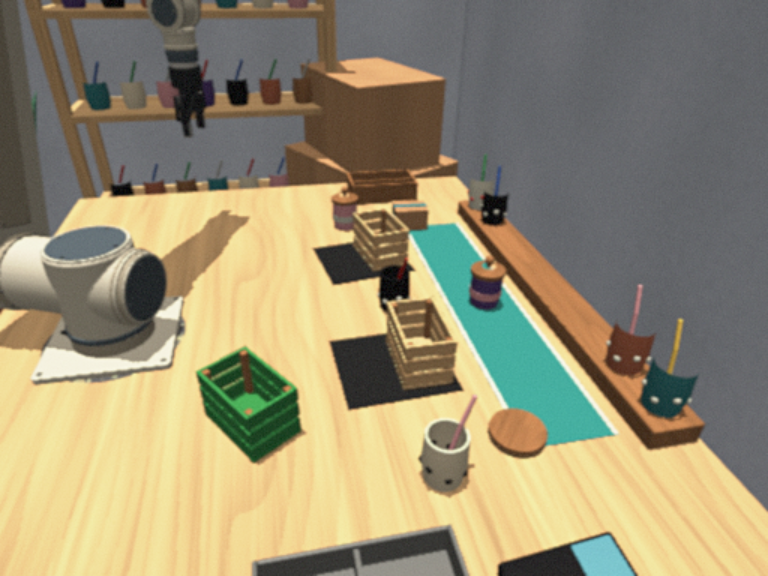

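The counter holds two pine crates. At 1.5x scale in the scene view, the left one is at about (480,225) and the right one at about (335,358), each on a black mat. The green crate at (150,312) is the look-alike. Next I'll measure the yaws and the strip.

```bash
cat >> h.py <<'E'
def goto(tip,yaw,tilt=0):
    """shift (tool axes, mm) and rotvec (tool, deg) to bring fingertip to tip; tool x=(-sin,cos), fingers down, tilted forward"""
    s,R,t=tool(); u=np.array([np.cos(np.radians(yaw)),np.sin(np.radians(yaw)),0]);T=np.radians(tilt)
    y=np.array([0,0,-1])*np.cos(T)+u*np.sin(T); x=np.array([-u[1],u[0],0]); G=np.c_[x,y,np.cross(x,y)]
    now=t+R[:,1]*finger_overhang; tcp=np.array(tip)-finger_overhang*y
    print("tip now",now.round(4),"F",np.round(s["contact_force"],1),"t",s["time"],"w",round(s["gripper_width"],3))
    print("tcp shift in tool axes",(R.T@(tcp-t)*1000).round(1),"rotvec",np.degrees(Ro.from_matrix(R.T@G).as_rotvec()).round(1))
    print("shift in goal axes",(G.T@(tcp-t)*1000).round(1))
E
python3 - <<'E'
from h import *
p=read_camera("scene"); c=lambda L:onz(p,np.array(L)/1.5,0.002)[:,:2].round(3).tolist()
print("Rmat",c([(300,305),(229,372),(330,430),(398,353)]));print("Lmat",c([(425,203),(388,248),(482,278),(517,235)]))
im=p["pixels"];hsv=cv2.cvtColor(im,cv2.COLOR_RGB2HSV)
m=cv2.inRange(hsv,(80,120,60),(95,255,255)); m=cv2.morphologyEx(m,cv2.MORPH_OPEN,np.ones((5,5)))
ys,xs=np.nonzero(m);X=onz(p,np.c_[xs,ys],0)[:,:2]
k=(X[:,0]>.6)&(X[:,0]<.9);X=X[k]
for y in np.arange(-.4,.41,.1):
    q=X[abs(X[:,1]-y)<.01,0]; print(round(y,1),len(q) and (q.min().round(3),q.max().round(3)))
for n in("crate_stamped","crate_plain"):
  for d in outline_of(p,n):
    r=cv2.boundingRect(d["pixels"].astype(np.uint8)); print(n,d["p"],r)
E
```

```text
Rmat [[0.408, -0.093], [0.417, -0.272], [0.613, -0.264], [0.609, -0.086]]
Lmat [[0.419, 0.293], [0.442, 0.125], [0.63, 0.153], [0.624, 0.306]]
-0.4 (np.float64(0.703), np.float64(0.788))
-0.3 (np.float64(0.676), np.float64(0.816))
-0.2 (np.float64(0.676), np.float64(0.817))
-0.1 (np.float64(0.677), np.float64(0.817))
-0.0 (np.float64(0.678), np.float64(0.818))
0.1 (np.float64(0.679), np.float64(0.819))
0.2 (np.float64(0.68), np.float64(0.819))
0.3 (np.float64(0.681), np.float64(0.82))
0.4 0
crate_stamped 0.92 (294, 121, 49, 60)
crate_stamped 0.7 (256, 135, 88, 54)
crate_stamped 0.39 (150, 203, 115, 86)
crate_plain 0.9 (67, 174, 63, 69)
crate_plain 0.74 (187, 198, 70, 81)
```

```bash
python3 -m jog '[[1,0,0,0,0,-8.5,0],[1,0,0,0,0,-8.5,0],[1,0,0,0,0,-8.5,0],[1,-36,0,-45,0,0,0],[1,-36,0,-45,0,0,0],[1,-36,0,-45,0,0,0],[1,-36,0,-45,0,0,0],[1,-36,0,-45,0,0,0],[1,-36,0,-45,0,0,0]]' 20
python3 -c "
from h import *
goto([.656,.249,.085],10)"
```

```text
time: 2.78
tcp_pos: [0.4579, 0.3676, 0.4051]
orientation: [-90.1, -0.1, 101.5]
contact_force: [0.1, 0.9, 0.4]
gripper_width: -0.0
tip now [0.4581 0.368  0.2317] F [0.1 0.9 0.4] t 2.775 w -0.0
tcp shift in tool axes [-155.9  146.6 -170.3] rotvec [0.1 1.5 0.1]
shift in goal axes [-151.2  146.7 -174.5]
```

```bash
python3 -m jog '[[1,-37,0,-43,0,1.5,0],[1,-37,0,-43,0,0,0],[1,-37,0,-43,0,0,0],[1,-37,0,-43,0,0,0],[1,0,48,0,0,0,0],[1,0,48,0,0,0,0],[1,0,48,0,0,0,0],[1,0,0,0,0,0,0]]'
python3 -c "
from h import *
goto([.656,.249,.085],10)
p=read_camera('scene');save(p,'c.png',1.5)
print(proj(p,[[.572,.2345,0],[.616,.242,.095]])*1.5)
for q in (p,read_camera('side')):
  print([(np.round(d['point'],3).tolist(),round(d['p'],2)) for k in('crate_stamped','crate_plain') for d in tip_of(q,k)])"
```

```text
time: 3.78
tcp_pos: [0.6657, 0.2441, 0.2563]
orientation: [-90.3, -0.1, 99.5]
contact_force: [-1.3, -0.5, -0.8]
gripper_width: -0.0
tip now [0.6664 0.2446 0.0829] F [-1.3 -0.5 -0.8] t 3.775 w -0.0
tcp shift in tool axes [ 6.4 -2.1  8.8] rotvec [ 0.3 -0.5  0.1]
shift in goal axes [ 6.5 -2.1  8.7]
[[475.63422345 244.50554516]
 [504.56182171 209.92220802]]
[([0.575, 0.234, 0.007], 0.93), ([0.557, 0.006, 0.001], 0.73), ([0.554, -0.18, 0.001], 0.85), ([0.256, -0.277, 0.002], 0.84)]
[([0.571, 0.236, 0.005], 0.76), ([0.259, -0.277, -0.005], 0.87), ([0.56, -0.179, 0.003], 0.84)]
```

View pics/c.png

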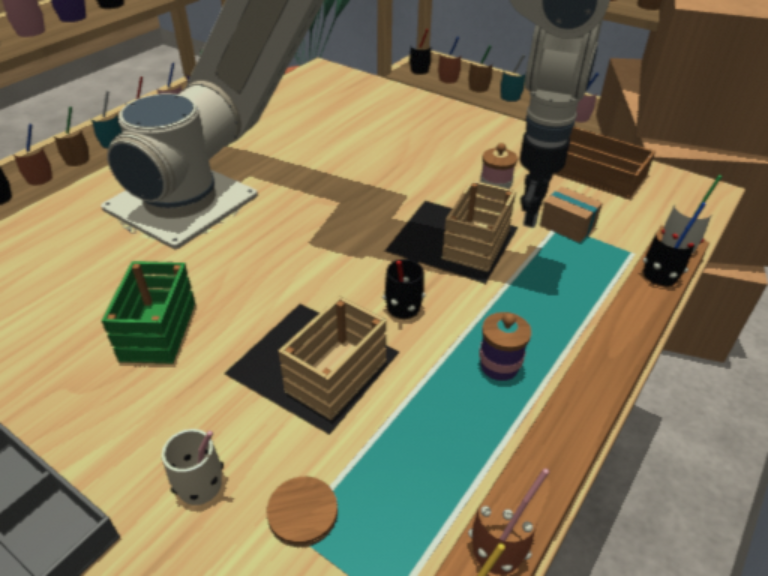

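```bash
python3 -m jog '[[1,4,0,15,0,0,0],[1,2,0,15,0,0,0],[1,0,0,8,0,0,0],[1,0,0,8,0,0,0],[1,0,-1,8,0,0,0],[1,0,-3,8,0,0,0],[1,0,-4,8,0,0,0],[1,0,-5,8,0,0,0]]'
python3 -c "
from h import *
goto([.656,.249,.085],10)"
```

```text
time: 5.08
tcp_pos: [0.5911, 0.2378, 0.2857]
orientation: [-92.4, -0.2, 99.5]
contact_force: [0.7, -0.6, -0.5]
gripper_width: -0.0005
tip now [0.5983 0.2396 0.1125] F [ 0.7 -0.6 -0.5] t 5.075 w -0.0
tcp shift in tool axes [  0.2  30.1 -64.6] rotvec [ 2.4 -0.5  0.2]
shift in goal axes [ -0.2  27.3 -65.8]
```

```bash
python3 -c "
from h import *
p=read_camera('scene');q=read_camera('side')
a=cv2.resize(p['pixels'][90:200,230:400],None,fx=2.3,fy=2.3);b=cv2.resize(q['pixels'][110:220,200:370],None,fx=2.3,fy=2.3)
cv2.imwrite('pics/d.png',np.hstack([a,b])[:,:,::-1])"
```

```text
(no output)
```

View pics/d.png

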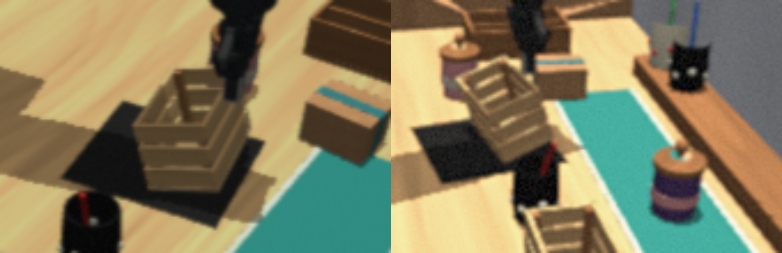

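In both crops the left crate is tilting towards the robot, about 25–30° so far, with the finger at its top edge. I'll keep pushing.

```bash
python3 -m jog '[[1,0,0,7,0,0,0],[1,0,0,7,0,0,0],[1,0,0,7,0,0,0],[1,0,0,6,0,0,0],[1,0,0,6,0,0,0],[1,0,0,6,0,0,0],[1,0,0,0,0,0,0],[1,0,0,0,0,0,0]]'
python3 -c "
from h import *
goto([.656,.249,.15],10)
p=read_camera('scene');q=read_camera('side')
a=cv2.resize(p['pixels'][90:200,230:400],None,fx=2.3,fy=2.3);b=cv2.resize(q['pixels'][110:220,200:370],None,fx=2.3,fy=2.3)
cv2.imwrite('pics/e.png',np.hstack([a,b])[:,:,::-1])"
```

```text
time: 6.18
tcp_pos: [0.5553, 0.2316, 0.2906]
orientation: [-93.5, -0.2, 99.5]
contact_force: [2.0, 0.5, 3.6]
gripper_width: -0.0002
tip now [0.5658 0.2341 0.1176] F [2.  0.5 3.6] t 6.175 w -0.0
tcp shift in tool axes [   0.7  -26.4 -104. ] rotvec [ 3.5 -0.5  0.2]
shift in goal axes [  -0.4  -32.8 -102.2]
```

View pics/e.png

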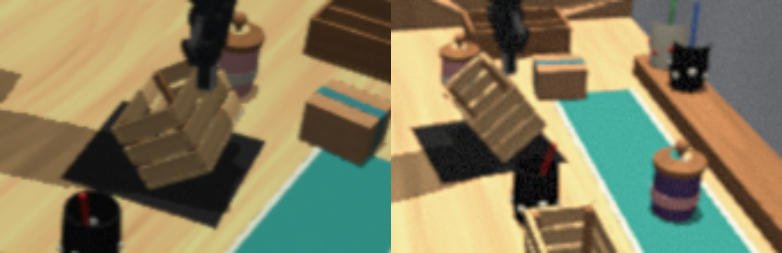

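Now around 45°, so nearly at balance. I'll push slowly past it.

```bash
python3 -m jog '[[1,0,0,6,0,0,0],[1,0,0,6,0,0,0],[1,0,0,6,0,0,0],[1,0,0,5,0,0,0],[1,0,0,5,0,0,0],[1,0,0,0,0,0,0],[1,0,0,0,0,0,0]]'
python3 -c "
from h import *
goto([.656,.249,.15],10)
p=read_camera('scene');q=read_camera('side')
a=cv2.resize(p['pixels'][90:200,230:400],None,fx=2.3,fy=2.3);b=cv2.resize(q['pixels'][110:220,200:370],None,fx=2.3,fy=2.3)
cv2.imwrite('pics/f.png',np.hstack([a,b])[:,:,::-1])
def mag(p):
  m=cv2.inRange(cv2.cvtColor(p['pixels'],cv2.COLOR_RGB2HSV),(140,100,60),(172,255,255)); return cv2.boundingRect(m),np.count_nonzero(m[90:200,230:370])
print(mag(p))"
```

```text
time: 7.15
tcp_pos: [0.528, 0.227, 0.2897]
orientation: [-93.7, -0.2, 99.5]
contact_force: [-0.8, -0.4, 0.6]
gripper_width: 0.0001
tip now [0.539  0.2295 0.1166] F [-0.8 -0.4  0.6] t 7.15 w 0.0
tcp shift in tool axes [   0.8  -25.2 -131.8] rotvec [ 3.7 -0.5  0.2]
shift in goal axes [  -0.6  -33.7 -129.9]
((0, 0, 0, 0), np.int64(0))
```

View pics/f.png

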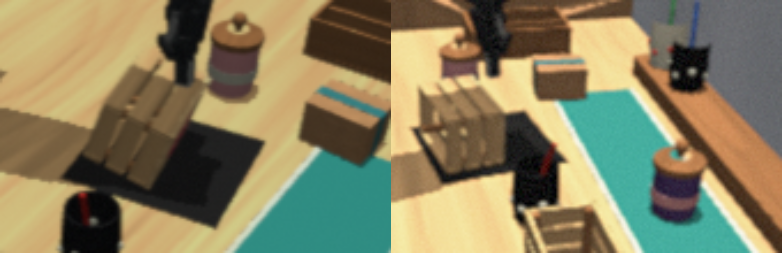

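```bash
cat >> h.py <<'E'
def magenta(p):
    m=cv2.inRange(cv2.cvtColor(p["pixels"],cv2.COLOR_RGB2HSV),(145,90,50),(175,255,255))
    n,l,st,c=cv2.connectedComponentsWithStats(m)
    return [(st[i].tolist(),onz(p,[c[i]],.045).round(3)[0].tolist()) for i in range(1,n) if st[i,4]>8]
E
python3 -m jog '[[1,0,0,0,0,0,0]]'
python3 -c "
from h import *
p=read_camera('scene');print(magenta(p))
save({'pixels':p['pixels'][100:190,230:350]},'g.png',4)"
```

```text
time: 7.38
tcp_pos: [0.5282, 0.227, 0.2896]
orientation: [-93.7, -0.2, 99.5]
contact_force: [-0.0, 0.7, 0.3]
gripper_width: -0.0
[([301, 143, 6, 13, 35], [0.531, 0.218, 0.045])]
```

View pics/g.png

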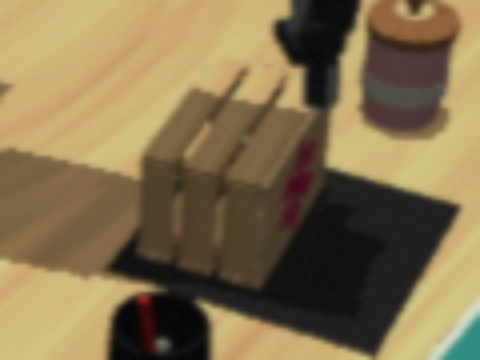

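The left crate lies on its side with magenta petals visible at about (300,185) in the crop, so it is the stamped one. Next I'll tip it back from the robot's side.

```bash
python3 -m jog '[[1,0,-25,0,3.7,0,0],[1,0,-25,0,0,0,0],[1,0,0,45,0,0,0],[1,0,0,45,0,0,0],[1,0,0,45,0,0,0],[1,0,0,0,0,0,0]]'
python3 -c "
from h import *
goto([.395,.2036,.072],10)"
```

```text
time: 8.18
tcp_pos: [0.3904, 0.2036, 0.3406]
orientation: [-89.9, -0.2, 99.4]
contact_force: [1.1, 0.1, -0.1]
gripper_width: -0.0006
tip now [0.3899 0.2042 0.1672] F [ 1.1  0.1 -0.1] t 8.175 w -0.001
tcp shift in tool axes [-1.1 95.2 -4.7] rotvec [-0.1 -0.6  0.2]
shift in goal axes [-0.8 95.2 -4.5]
```

```bash
python3 -m jog '[[1,0,48,0,0,0,0],[1,0,47,0,0,0,0],[1,0,0,-12,0,0,0],[1,0,0,-12,0,0,0],[1,0,0,-8,0,0,0],[1,0,-3,-8,0,0,0],[1,0,-3,-8,0,0,0],[1,0,-3,-8,0,0,0],[1,0,-3,-7,0,0,0]]'
python3 -c "
from h import *
goto([.528-.03*.985,.227-.03*.174,.105],10)"
```

```text
time: 9.3
tcp_pos: [0.4614, 0.2161, 0.2645]
orientation: [-90.6, -0.3, 99.4]
contact_force: [-1.0, -0.1, 0.6]
gripper_width: -0.0004
tip now [0.463  0.2175 0.0911] F [-1.  -0.1  0.6] t 9.3 w -0.0
tcp shift in tool axes [ -0.4 -13.6 -37.6] rotvec [ 0.6 -0.6  0.3]
shift in goal axes [ -0.9 -13.9 -37.4]
```

```bash
python3 -m jog '[[1,0,-3,-7,0,0,0],[1,0,-3,-7,0,0,0],[1,0,-3,-7,0,0,0],[1,0,-2,-6,0,0,0],[1,0,-2,-6,0,0,0],[1,0,-1,-5,0,0,0],[1,0,0,0,0,0,0],[1,0,0,0,0,0,0],[1,0,0,0,0,0,0]]'
python3 -c "
from h import *
goto([.528,.227,.2],10)
p=read_camera('scene');q=read_camera('side')
print(magenta(p),[[(np.round(d['point'],3).tolist(),round(d['p'],2)) for d in tip_of(z,'crate_stamped')] for z in(p,q)])"
```

```text
time: 10.42
tcp_pos: [0.5021, 0.2227, 0.2798]
orientation: [-90.6, -0.3, 99.4]
contact_force: [-0.1, 1.1, -0.0]
gripper_width: -0.0003
tip now [0.5037 0.224  0.1064] F [-0.1  1.1 -0. ] t 10.425 w -0.0
tcp shift in tool axes [  0.6 -93.3 -27.3] rotvec [ 0.6 -0.6  0.3]
shift in goal axes [ -0.3 -93.6 -26.3]
[] [[([0.573, 0.232, 0.012], 0.73)], [([0.573, 0.237, 0.004], 0.56), ([0.694, 0.397, 0.0], 0.23)]]
```

```bash
python3 -m jog '[[1,0,-60,0,0,0,0],[1,0,-60,0,-0.6,7,0],[1,-51,0,-16,0,0,0],[1,-51,0,-16,0,0,0],[1,-51,0,-16,0,0,0],[1,-51,0,-16,0,0,0],[1,-51,0,-16,0,0,0],[1,-51,0,-16,0,0,0],[1,-51,0,-16,0,0,0],[1,-51,0,-16,0,0,0]]'
python3 -c "
from h import *
goto([.653,-.175,.085],2.5)
p=read_camera('scene');q=read_camera('side')
print(magenta(p),[[(np.round(d['point'],3).tolist(),round(d['p'],2)) for d in tip_of(z,k)] for z in(p,q) for k in ('crate_stamped','crate_plain','corner0')])
a=cv2.resize(p['pixels'][90:310,150:400],None,fx=1.6,fy=1.6);b=cv2.resize(q['pixels'][110:330,180:430],None,fx=1.6,fy=1.6)
cv2.imwrite('pics/i.png',np.hstack([a,b])[:,:,::-1])"
```

```text
time: 11.88
tcp_pos: [0.6478, -0.1892, 0.4047]
orientation: [-91.4, -0.4, 92.6]
contact_force: [0.7, 0.7, 0.8]
gripper_width: 0.0001
tip now [ 0.6519 -0.1878  0.2314] F [0.7 0.7 0.8] t 11.875 w 0.0
tcp shift in tool axes [ 12.9 146.5  -2.3] rotvec [1.4 0.1 0.4]
shift in goal axes [ 14.  146.3  -5.8]
[] [[([0.572, 0.231, 0.006], 0.98), ([0.75, -0.013, -0.002], 0.56)], [([0.556, -0.181, 0.003], 0.76), ([0.26, -0.278, 0.0], 0.66)], [([0.628, 0.177, 0.002], 0.84), ([0.547, 0.159, 0.001], 0.63), ([0.517, 0.297, -0.0], 0.63), ([0.602, 0.312, 0.004], 0.57)], [([0.574, 0.235, 0.004], 0.91)], [([0.26, -0.275, -0.005], 0.92), ([0.559, -0.18, 0.0], 0.78)], [([0.542, 0.155, 0.002], 0.87), ([0.631, 0.171, -0.001], 0.75), ([0.517, 0.296, 0.004], 0.72), ([0.606, 0.315, 0.004], 0.72)]]
```

View pics/i.png

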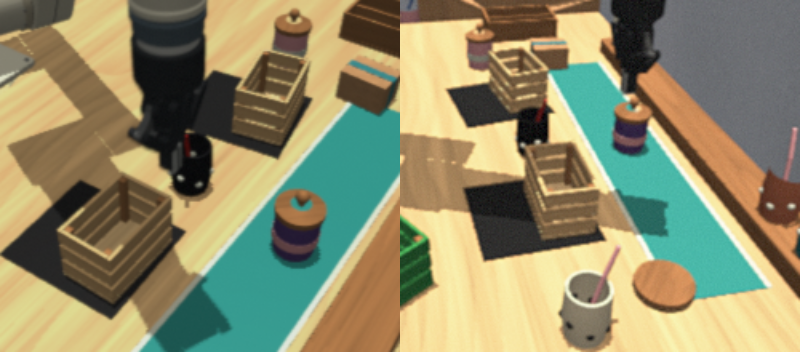

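The left crate stands flat at its old place, at about (270,95) in the left half. The tool is now beyond the right crate, which is at (115,240).

```bash
python3 -m jog '[[1,13,48,-3,1.4,0,0.4],[1,0,48,0,0,0,0],[1,0,48,0,0,0,0],[1,0,0,15,0,0,0],[1,0,0,15,0,0,0],[1,0,0,8,0,0,0],[1,0,0,8,0,0,0],[1,0,-2,8,0.5,0,0],[1,0,-3,8,0.5,0,0],[1,0,-3,8,0.5,0,0]]'
python3 -c "
from h import *
goto([.653,-.175,.085],2.5)"
```

```text
time: 13.52
tcp_pos: [0.585, -0.1657, 0.2786]
orientation: [-90.4, 0.5, 93.6]
contact_force: [3.4, 1.1, 3.7]
gripper_width: -0.0
tip now [ 0.5865 -0.1671  0.1052] F [3.4 1.1 3.7] t 13.525 w -0.0
tcp shift in tool axes [-13.4  20.8 -67.1] rotvec [ 0.4  1.1 -0.5]
shift in goal axes [-12.3  20.2 -67.5]
```

```bash
python3 -m jog '[[1,0,0,7,0.5,0,0],[1,0,0,7,0.5,0,0],[1,0,0,7,0.5,0,0],[1,0,0,6,0.5,0,0],[1,0,0,6,0.5,0,0],[1,0,0,6,0.5,0,0],[1,0,0,6,0,0,0],[1,0,0,6,0,0,0]]'
python3 -c "
from h import *
goto([.653,-.175,.085],2.5)"
```

```text
time: 14.52
tcp_pos: [0.5372, -0.1652, 0.2924]
orientation: [-89.1, 1.0, 94.0]
contact_force: [-0.1, 0.2, 2.7]
gripper_width: -0.0002
tip now [ 0.5348 -0.1684  0.119 ] F [-0.1  0.2  2.7] t 14.525 w -0.0
tcp shift in tool axes [ -17.3   32.5 -115.4] rotvec [-0.9  1.5 -1. ]
shift in goal axes [ -14.9   34.  -115.3]
```

```bash
python3 -m jog '[[1,0,0,6,0,0,0],[1,0,0,5,0,0,0],[1,0,0,0,0,0,0],[1,0,0,0,0,0,0],[1,0,0,0,0,0,0]]'
python3 -c "
from h import *
goto([.653,-.175,.085],2.5)
p=read_camera('scene');print(magenta(p))
save({'pixels':p['pixels'][170:310,130:290]},'j.png',3)"
```

```text
time: 15.15
tcp_pos: [0.5246, -0.1661, 0.2915]
orientation: [-89.0, 1.0, 94.0]
contact_force: [-0.3, -0.5, -0.6]
gripper_width: 0.0002
tip now [ 0.5218 -0.1692  0.1182] F [-0.3 -0.5 -0.6] t 15.15 w 0.0
tcp shift in tool axes [ -17.2   31.2 -128. ] rotvec [-1.   1.5 -1. ]
shift in goal axes [ -14.5   33.1 -127.9]
[]
```

View pics/j.png

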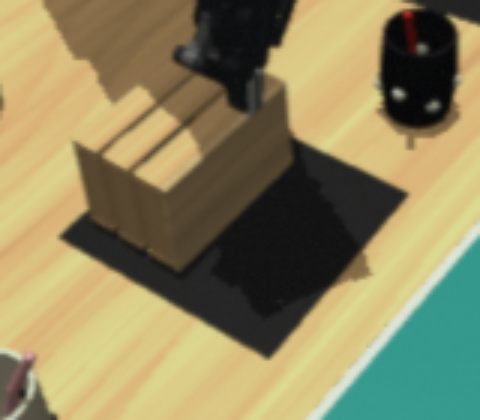

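The right crate lies on its side and its underside, at about (240,190) in the crop, is bare. So it is the plain one. Tipping it back now.

```bash
python3 -m jog '[[1,0,-30,0,-1,1.5,-1],[1,0,-25,0,0,0,0],[1,-3,0,48,0,0,0],[1,-5,0,48,0,0,0],[1,-5,0,46,0,0,0],[1,0,0,0,0,0,0]]'
python3 -c "
from h import *
goto([.378,-.187,.072],2.5)"
```

```text
time: 15.95
tcp_pos: [0.3812, -0.1848, 0.3473]
orientation: [-90.0, -0.0, 92.5]
contact_force: [-0.2, -0.4, 0.1]
gripper_width: 0.0
tip now [ 0.3812 -0.1847  0.1739] F [-0.2 -0.4  0.1] t 15.95 w 0.0
tcp shift in tool axes [ -2.1 101.9   3.3] rotvec [0. 0. 0.]
shift in goal axes [ -2.  101.9   3.3]
```

```bash
python3 -m jog '[[1,0,51,0,0,0,0],[1,0,51,0,0,0,0],[1,0,0,-12,0,0,0],[1,0,0,-11,0,0,0],[1,0,0,-8,0,0,0],[1,0,-3,-8,0,0,0],[1,0,-3,-8,0,0,0],[1,0,-3,-8,0,0,0],[1,0,-3,-7,0,0,0]]'
python3 -c "
from h import *
goto([.513-.03,-.182,.105],2.5)"
```

```text
time: 17.08
tcp_pos: [0.4528, -0.1838, 0.2647]
orientation: [-90.6, 0.5, 92.5]
contact_force: [-0.2, 0.3, -1.1]
gripper_width: -0.0001
tip now [ 0.4547 -0.1853  0.0913] F [-0.2  0.3 -1.1] t 17.075 w -0.0
tcp shift in tool axes [  0.4 -13.4 -30.4] rotvec [ 0.6  0.  -0.5]
shift in goal axes [  0.5 -13.7 -30.3]
```

```bash
python3 -m jog '[[1,0,-3,-7,0,0,0],[1,0,-3,-7,0,0,0],[1,0,-3,-7,0,0,0],[1,0,-2,-6,0,0,0],[1,0,-1,-5,0,0,0],[1,0,0,-4,0,0,0],[1,0,0,0,0,0,0],[1,0,0,0,0,0,0],[1,0,0,0,0,0,0]]'
python3 -c "
from h import *
goto([.5,-.182,.23],2.5)
p=read_camera('scene');q=read_camera('side')
print([[(np.round(d['point'],3).tolist(),round(d['p'],2)) for d in tip_of(z,k)] for z in(p,q) for k in ('crate_plain','crate_stamped')])"
```

```text
time: 18.2
tcp_pos: [0.4914, -0.1819, 0.2777]
orientation: [-90.6, 0.5, 92.5]
contact_force: [-0.3, -0.1, -0.3]
gripper_width: 0.0001
tip now [ 0.4933 -0.1833  0.1043] F [-0.3 -0.1 -0.3] t 18.2 w 0.0
tcp shift in tool axes [  -1.5 -125.6   -9.8] rotvec [ 0.6  0.  -0.5]
shift in goal axes [  -0.4 -125.7   -8.5]
[[([0.256, -0.275, -0.0], 0.93), ([0.553, -0.181, 0.001], 0.81), ([0.629, 0.175, -0.001], 0.52), ([0.667, -0.381, 0.003], 0.42)], [([0.572, 0.231, 0.006], 0.74)], [([0.559, -0.18, 0.003], 0.66), ([0.258, -0.277, -0.002], 0.62)], [([0.513, 0.425, 0.0], 0.66), ([0.573, 0.237, 0.003], 0.59)]]
```

Both crates are back down, so I'll raise the arm, open the fingers and tilt 45° for a low two-point push.

```bash
python3 -m jog '[[-1,0,-60,0,0,0,0],[-1,0,-60,0,0,0,0],[-1,0,0,0,-9,-7,0],[-1,0,0,0,-9,0,0],[-1,0,0,0,-9,0,0],[-1,0,0,0,-9,0,0],[-1,0,0,0,-9,0,0]]'
python3 -c "
from h import *
goto([.488,.218,.10],10,45);goto([.488,.218,.01],10,45)"
```

```text
time: 19.38
tcp_pos: [0.4902, -0.1806, 0.4027]
orientation: [-136.2, 1.1, 99.5]
contact_force: [0.6, -0.6, -0.4]
gripper_width: 0.0858
tip now [ 0.6141 -0.1623  0.2827] F [ 0.6 -0.6 -0.4] t 19.375 w 0.086
tcp shift in tool axes [395.8  76.6 165.6] rotvec [ 1.2  0.4 -1.2]
shift in goal axes [392.9  88.1 166.7]
tip now [ 0.6141 -0.1623  0.2827] F [ 0.6 -0.6 -0.4] t 19.375 w 0.086
tcp shift in tool axes [397.5 138.9 230.5] rotvec [ 1.2  0.4 -1.2]
shift in goal axes [392.9 151.7 230.3]
```

```bash
python3 -m jog '[[-1,0,0,55,1.2,0.4,-1.2],[-1,0,0,55,0,0,0],[-1,56,0,8,0,0,0],[-1,56,0,8,0,0,0],[-1,56,0,8,0,0,0],[-1,56,0,8,0,0,0],[-1,56,0,8,0,0,0],[-1,56,0,8,0,0,0],[-1,56,0,8,0,0,0],[-1,0,0,0,0,0,0]]'
python3 -c "
from h import *
goto([.488,.218,.10],10,45);goto([.488,.218,.01],10,45)"
```

```text
time: 20.62
tcp_pos: [0.3077, 0.173, 0.2836]
orientation: [-135.4, 0.1, 99.7]
contact_force: [0.1, 0.2, -0.3]
gripper_width: 0.0854
tip now [0.4293 0.1936 0.1618] F [ 0.1  0.2 -0.3] t 20.625 w 0.085
tcp shift in tool axes [13.4 87.5 -0.7] rotvec [ 0.4 -0.1 -0.3]
shift in goal axes [13.  87.5 -1.2]
tip now [0.4293 0.1936 0.1618] F [ 0.1  0.2 -0.3] t 20.625 w 0.085
tcp shift in tool axes [ 13.6 150.7  63.4] rotvec [ 0.4 -0.1 -0.3]
shift in goal axes [ 13.  151.1  62.4]
```

```bash
python3 -m jog '[[-1,6,0,32,0,0,0],[-1,7,0,31,0,0,0],[-1,0,45,0,0,0,0],[-1,0,45,0,0,0,0],[-1,0,40,0,0,0,0],[-1,0,19,0,0,0,0],[-1,0,0,0,0,0,0]]'
python3 -c "
from h import *
goto([.488,.218,.01],10,45)
p=read_camera('scene');q=read_camera('side')
print([[(np.round(d['point'],3).tolist(),round(d['p'],2)) for d in tip_of(z,k)] for z in(p,q) for k in ('crate_stamped','corner0')])
a=cv2.resize(p['pixels'][90:230,200:400],None,fx=2,fy=2);b=cv2.resize(q['pixels'][90:230,180:380],None,fx=2,fy=2)
cv2.imwrite('pics/k.png',np.hstack([a,b])[:,:,::-1])"
```

```text
time: 21.5
tcp_pos: [0.3892, 0.2088, 0.1643]
orientation: [-134.1, 0.4, 99.0]
contact_force: [-1.0, 0.6, -0.3]
gripper_width: 0.0851
tip now [0.5086 0.2268 0.0398] F [-1.   0.6 -0.3] t 21.5 w 0.085
tcp shift in tool axes [-8.3  6.4 39.1] rotvec [-0.9 -0.4 -1. ]
shift in goal axes [-8.1  5.6 39.2]
[[([0.574, 0.232, 0.005], 0.73)], [([0.544, 0.158, -0.002], 0.92), ([0.603, 0.314, 0.006], 0.84), ([0.517, 0.295, 0.003], 0.8), ([0.627, 0.176, -0.001], 0.77)], [([0.576, 0.236, 0.004], 0.57)], [([0.539, 0.158, 0.006], 0.88), ([0.515, 0.296, 0.002], 0.75), ([0.631, 0.17, -0.001], 0.67), ([0.606, 0.315, 0.004], 0.67)]]
```

View pics/k.png

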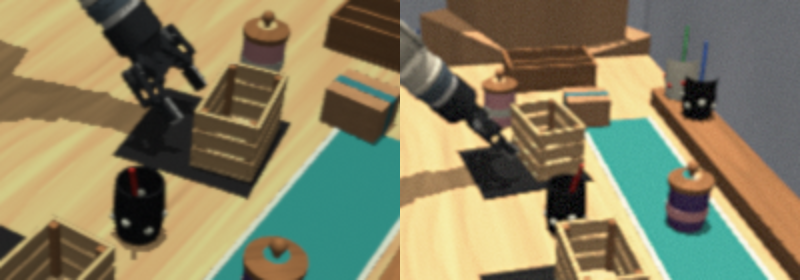

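The open tool sits behind the left crate, clear of the mate cup, but about 30 mm too high. I'll lower it.

```bash
python3 -m jog '[[-1,-2,0,20,-0.9,-0.4,-1],[-1,0,0,18,0,0,0],[-1,0,4,4,0,0,0],[-1,0,0,0,0,0,0]]'
python3 -c "
from h import *
goto([.488,.218,.01],10,45)"
```

```text
time: 22.3
tcp_pos: [0.3833, 0.2206, 0.1538]
orientation: [-133.6, 0.3, 99.9]
contact_force: [0.4, 0.4, 0.2]
gripper_width: 0.0854
tip now [0.5012 0.2405 0.0283] F [0.4 0.4 0.2] t 22.3 w 0.085
tcp shift in tool axes [-20.6   1.7  29.1] rotvec [-1.4  0.1 -0.3]
shift in goal axes [-20.7   0.9  29.1]
```

```bash
python3 -c "
from h import *
print(state()['qpos'].round(1))"
```

```text
[ 21.2  15.  -59.7 -27.7  -8.    8.1]
```

```bash
python3 -m jog '[[-1,-7,3,-4,5,0,0],[-1,-7,8,2,0,0,0],[-1,0,7,5,0,0,0],[-1,0,0,0,0,0,0]]'
python3 -c "
from h import *
goto([.495,.220,.008],10,40); print(state()['qpos'].round(1))"
```

```text
time: 22.8
tcp_pos: [0.3945, 0.2077, 0.1366]
orientation: [-128.6, 0.3, 99.9]
contact_force: [0.7, -0.2, -0.3]
gripper_width: 0.0855
tip now [0.5013 0.2256 0.0012] F [ 0.7 -0.2 -0.3] t 22.8 w 0.086
tcp shift in tool axes [-5.4 -9.7  5.5] rotvec [-1.4  0.1 -0.3]
shift in goal axes [-5.4 -9.9  5.2]
[ 18.5  16.7 -58.  -23.   -5.6   6.6]
```

```bash
python3 -m jog '[[-1,-1,0,-9,0,0,0],[-1,0,4,-8,0,0,0],[-1,0,6,-8,0,0,0],[-1,0,6,-8,0,0,0],[-1,0,6,-8,0,0.8,0.6],[-1,0,6,-8,0,0.8,0.6],[-1,0,6,-8,0,0.8,0.6]]'
python3 -c "
from h import *
goto([.495,.220,.008],5,40); print(state()['orientation'])
p=read_camera('scene');q=read_camera('side')
print([[(np.round(d['point'],3).tolist(),round(d['p'],2)) for d in tip_of(z,k)] for z in(p,q) for k in ('crate_stamped','corner0')])"
```

```text
time: 23.68
tcp_pos: [0.4626, 0.2184, 0.1455]
orientation: [-128.5, 0.2, 96.8]
contact_force: [-3.1, 0.8, 0.2]
gripper_width: 0.0854
tip now [0.57   0.2307 0.0099] F [-3.1  0.8  0.2] t 23.675 w 0.085
tcp shift in tool axes [  1.2 -45.6  64.7] rotvec [-1.5  1.5  0.9]
shift in goal axes [ -1.3 -47.3  63.5]
[-128.54375297    0.21733233   96.76437494]
[[([0.616, 0.231, 0.007], 0.67)], [([0.647, 0.308, 0.002], 0.97), ([0.581, 0.159, -0.001], 0.68), ([0.661, 0.17, -0.001], 0.6)], [([0.614, 0.233, 0.003], 0.85)], [([0.653, 0.31, 0.002], 0.97), ([0.575, 0.156, 0.005], 0.89), ([0.557, 0.296, 0.003], 0.84)]]
```

```bash
python3 -m jog '[[-1,0,6,-8,0,0.8,0.6],[-1,0,6,-8,0,0.8,0.6],[-1,0,6,-8,0,0.8,0.6],[-1,0,6,-8,0,0.8,0.6],[-1,0,6,-8,0,0.8,0.6],[-1,0,6,-8,0,0,0],[-1,0,6,-8,0,0,0],[-1,0,6,-8,0,0,0],[-1,0,6,-8,0,0,0]]'
python3 -c "
from h import *
goto([.703,.220,.008],0,40); print(state()['orientation'])
p=read_camera('scene');q=read_camera('side')
print([[(np.round(d['point'],3).tolist(),round(d['p'],2)) for d in tip_of(z,k)] for z in(p,q) for k in ('crate_stamped','corner0')])"
```

```text
time: 25.1
tcp_pos: [0.5549, 0.2239, 0.1474]
orientation: [-128.3, 0.1, 91.6]
contact_force: [-1.9, -0.9, -1.1]
gripper_width: 0.0852
tip now [0.6625 0.2268 0.0114] F [-1.9 -0.9 -1.1] t 25.1 w 0.085
tcp shift in tool axes [ -4.9  27.8 -24.5] rotvec [-1.7  1.3  1. ]
shift in goal axes [ -3.9  28.6 -23.8]
[-1.28342662e+02  5.61896491e-02  9.16353690e+01]
[[([0.707, 0.222, 0.007], 0.59)], [([0.66, 0.294, 0.003], 0.78), ([0.746, 0.295, 0.001], 0.78), ([0.662, 0.155, 0.002], 0.73), ([0.753, -0.013, -0.002], 0.29)], [([0.703, 0.23, 0.004], 0.63)], [([0.664, 0.154, 0.002], 0.97), ([0.658, 0.296, 0.003], 0.88), ([0.75, 0.299, 0.001], 0.82)]]
```

```bash
python3 -m jog '[[-1,0,7,-8,0,0,0],[-1,0,7,-8,0,0,0],[-1,0,7,-8,0,0,0],[-1,0,7,-8,0,0,0],[-1,0,0,0,0,0,0]]'
python3 -c "
from h import *
goto([.703,.220,.008],0,40); print(state()['orientation'])
p=read_camera('scene');q=read_camera('side')
print([[(np.round(d['point'],3).tolist(),round(d['p'],2)) for d in tip_of(z,k)] for z in(p,q) for k in ('crate_stamped','corner0')])"
```

```text
time: 26.02
tcp_pos: [0.5989, 0.2256, 0.1467]
orientation: [-128.5, 0.0, 91.7]
contact_force: [-0.0, -0.5, -0.1]
gripper_width: 0.0856
tip now [0.7067 0.2287 0.0109] F [-0.  -0.5 -0.1] t 26.025 w 0.086
tcp shift in tool axes [-5.4 -0.1  9.5] rotvec [-1.5  1.3  1. ]
shift in goal axes [-5.6 -0.2  9.4]
[-1.28456486e+02  3.77881440e-02  9.16956777e+01]
[[([0.753, 0.223, 0.001], 0.81), ([0.664, -0.382, 0.004], 0.68), ([0.711, 0.157, -0.002], 0.55)], [([0.794, 0.162, 0.001], 0.86), ([0.706, 0.298, 0.0], 0.83), ([0.713, 0.156, -0.003], 0.81), ([0.791, 0.298, -0.001], 0.69)], [([0.752, 0.227, 0.0], 0.66)], [([0.796, 0.303, 0.0], 0.86), ([0.705, 0.298, 0.003], 0.77), ([0.798, 0.157, -0.0], 0.7), ([0.708, 0.158, 0.002], 0.63)]]
```

The crate's corners lie at x 0.705–0.798, inside the strip's 0.67–0.83. Retreating.

```bash
python3 -m jog '[[-1,0,-10,11,0,0,0],[-1,0,-20,22,0,0,0],[-1,0,-26,22,0,0,0],[-1,0,-40,0,0,0,0],[-1,0,-50,-20,0,0,0],[-1,0,-50,-20,0,0,0],[-1,0,-30,0,0,0,0],[-1,0,0,0,0,0,0]]'
python3 -c "
from h import *
goto([.5,.22,.2],0,40)
p=read_camera('scene');q=read_camera('side')
for k in 'crate_stamped crate_plain mate_black mate_cream jar_pink jar_lilac parcel coasters'.split(): print(k,[[(np.round(d['point'],3).tolist(),round(d['p'],2)) for d in tip_of(z,k)][:2] for z in(p,q)])
save(p,'z.png',1.5)"
```

```text
time: 27.32
tcp_pos: [0.433, 0.22, 0.3175]
orientation: [-128.2, 0.1, 91.8]
contact_force: [0.3, 0.4, 0.0]
gripper_width: 0.0852
tip now [0.5401 0.2231 0.1812] F [0.3 0.4 0. ] t 27.325 w 0.085
tcp shift in tool axes [  1.4 -39.5  25.5] rotvec [-1.8  1.5  1.1]
shift in goal axes [  0.  -40.3  24.2]
crate_stamped [[([0.752, 0.224, 0.004], 0.62)], [([0.751, 0.23, 0.003], 0.57)]]
crate_plain [[([0.255, -0.277, 0.0], 0.91), ([0.554, -0.18, 0.0], 0.84)], [([0.258, -0.277, -0.006], 0.83), ([0.561, -0.178, -0.001], 0.77)]]
mate_black [[([0.559, 0.007, 0.003], 0.67)], [([0.562, 0.009, -0.002], 0.65), ([0.745, -0.012, 0.002], 0.6)]]
mate_cream [[([0.525, -0.432, 0.003], 0.63), ([0.704, 0.296, -0.0], 0.44)], [([0.526, -0.434, 0.0], 0.69)]]
jar_pink [[([0.518, 0.425, 0.002], 0.89)], [([0.514, 0.42, -0.002], 0.67)]]
jar_lilac [[([0.75, -0.012, -0.002], 0.71), ([0.556, 0.009, 0.001], 0.16)], [([0.752, -0.013, 0.006], 0.98), ([0.792, 0.301, -0.002], 0.2)]]
parcel [[([0.688, 0.398, 0.001], 0.63)], [([0.693, 0.397, 0.001], 0.83)]]
coasters [[([0.664, -0.383, 0.001], 0.71)], [([0.662, -0.387, 0.0], 0.7), ([0.702, 0.299, 0.0], 0.51)]]
```

View pics/z.png

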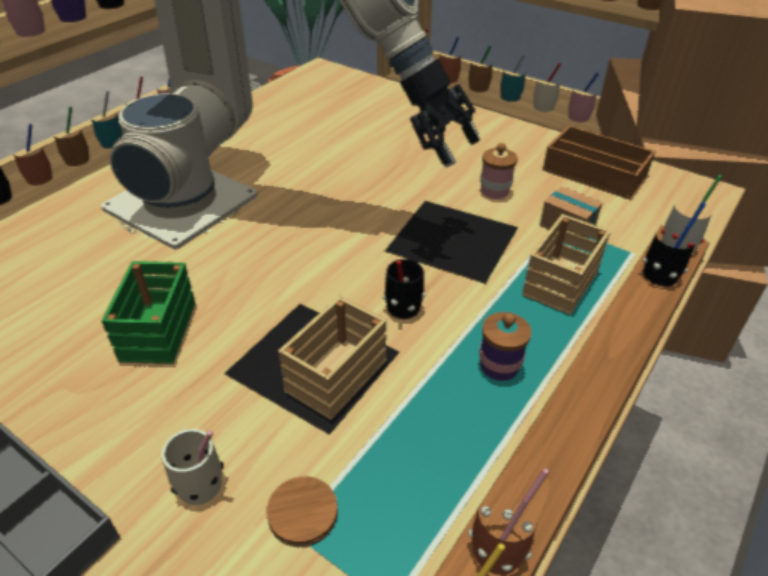

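The stamped crate stands on the teal strip at about (567,262), the plain crate is on its mat at (335,358), and the other goods are in place.

```bash
python3 -c "
from cell import *
print(job_done())"
```

```text
the job is handed in; nothing more can be done
None
```

The stamped crate, which was the left one, now stands wholly on the teal strip, and I handed the job in at about 27 s of the 72 s allowed.

- **Tipping:** I tipped the left crate first and saw the magenta flower underneath, then tipped it back. The right crate had a bare underside and was tipped back too. Both came down within a few mm of where they had stood, which is within measuring error.
- **Push:** I pushed the stamped crate low with both open fingertips. Its corners measured x 0.705–0.798 m, and the strip runs from about 0.67 to 0.83 m.
- **Other goods:** The plain crate is still at about (0.557, -0.179), as at the start. The cups, jars, parcel and coasters measured within about 5 mm of their first readings, close to the 4 mm accuracy of the pose network. The robot was clear of everything at the end.
- **What went wrong:** Joint 3 reached its -59.7° limit while I was lowering the tool behind the crate at 45° tilt, so the move fell short. I cut the tilt to about 39° and carried on. The highest force in the readings between moves was about 5 N.

No check failed. The network sometimes reported the green crate and other things under the wrong names, and I ignored those.

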